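# Dry run along a butt joint with the seam pointer

## Robot

A 6-joint arm with a two-finger parallel gripper is mounted at the origin on the work surface; the furniture and walls round the work are solid. World frame = base frame: x ahead of the robot, y to its left, z up, the work surface at z = 0. Lengths are in m, angles in degrees, forces in N, time in s.
With the tool pointing down it reaches from about 0.375 to 0.9 m from the base axis. Payload 3.1 kg.
Tool frame: the origin (TCP) lies on the centre line of the jaws, within the pads' length; the fingertips stand 14 mm ahead of it and the grasp point (between the pads) lies 5 mm behind it (bot.tips_ahead is the distance from the TCP to the fingertips, in m); z points along the fingers, y is the line along which they close (so a half turn about z gives the same grasp; the last joint's range is limited). The gripper opens to 87 mm and grips with 3 to 60 N. Pads are 19 mm wide; open, the fingers measure 117 mm over their backs; the gripper's body (75 mm by 190 mm) begins 51 mm behind the grasp point.
Start: joints at [56.236, 30.224, 82.088, -0, 67.689, -10.227], TCP at [0.25, 0.573, 0.237] pointing down, gripper open.
Joint ranges: [-176.69, 176.69], [-43.24, 126.21], [12.49, 139.97], [-82, 262], [0, 151.66], [-163.58, 163.58]. Speed limits (degrees/s): [159.86, 159.86, 180, 180, 180, 180].

## Interface

Orientations are given as a 3x3 rotation matrix whose columns are the frame's x, y, z axes.
In Python, from rig import bot gives the robot as it stands.
- The arm moves only by the tool play_rows, never from a script. Its argument "moves" is a list that holds one entry, the list of rows, each a list of 6 numbers: the shift along the tool's x, y, z in mm, then the turn, a rotation vector about the tool's x, y, z in rad. A call has 1 to 5 rows; each row shifts and turns the commanded pose from where the row before left it, along the tool's axes as they then stand; what a row does not reach is not made up. A row lasts 1/10 s, in which the tool goes at most 50 mm and 8.59 degrees, less where a joint would pass 70% of its speed; a pose out of reach is approached as far as the arm can. A call with a gripper value outside its range is refused whole. "fingers" is the opening, from -1 (shut) to 1 (fully open), set as the call begins (left out, the last holds). The fingers move at their own pace and stop on an object; the grip force is fixed at half the most. Time passes only in rows, so rows that do not move let the fingers close. It gives the time, the measured TCP pose, the force, the opening and the grip force at its end, in the units of the state.
- bot.read_state(): the state, without advancing time (a new reading comes with each control period).
- bot.capture(name): name is "side" or "top"; returns a dict with "image" (420x560x3 uint8, blue, green, red), "fx", "fy", "cx", "cy" (pixels), "R" (3x3) and "t" (3): a world point X has camera coordinates R X + t. Camera axes: x right, y down, z forward; pixel columns grow to the right and rows downward; lengths in m; the calibration is good to about 2 mm. A picture is of the moment at which its call begins. There is no depth.
- bot.hand_in(): hands the job in; it is judged then, once.
Trained networks look in a picture, given as the dict that the camera call returned (one of the last four; its "shot" number tells which), for a name from the list of things; names that differ only in an ending like _2 or _b are one class to them, and where a whole thing is asked for, a point or a joint stands for the part that bears it (a point fixed in the world has none). Each returns a list of dicts, best first, with "confidence" (0 to 1); they miss things now and then, are a little off and sometimes report something else, mostly with a low value. They report only what shows in the picture. A call takes as long as a camera call.
- bot.search_frame(picture, query): "centre" ([column, row] in pixels, amid what is visible of it).
- bot.silhouettes(picture, query): "pixels" (420x560 bool, what is visible of it) and "centre" ([column, row] in pixels, amid what is visible of it).
- bot.pinpoint(picture, query): "centre" ([column, row] in pixels: a listed point, or the origin of a listed thing).
The state is a dict: "time_s": time; "joint_positions": joint angles; "qvel": joint speeds; "tau": joint torques, N m; "position": TCP position; "tcp_rot": TCP orientation; "force": force on the tool from outside, world axes, zero at the start; "moment": the same for the moment, N m; "opening": opening from 0.0 (shut) to 1.0 (fully open); "grasp_force": force on a finger pad.
Only numpy, scipy, OpenCV 4.12 (cv2) and the standard library are available. Lean on these libraries where they do the work, as an engineer would, in place of code of your own. Each camera call takes 0.05 s, during which the arm holds its last target. There are 200 camera calls.

## Task

Make a dry run of the weld on the flat butt joint (not the tee joint): lift the steel pointer out of its stand and guide its tip along the whole open gap between the two plates, from the end with the small starter tab to the far end. Go slowly, about 2 to 3 cm per second, with the pointer upright and its tip over the gap, touching lightly or no more than about 1 cm above the plates, without pressing or straying across the plates. Then hang the pointer back upright in the hole of its stand and let go.

Things in the scene. Friction and masses are not known exactly. Their poses are not given: they have to be found in the camera images.
- pointer: Loose steel pointer, 128 mm long, 0.15 kg, upright, hanging by its collar in the stand. Origin at the very tip, z up along its axis; round, yaw is of no matter. From the tip: cone and shaft 12 mm across to z = 52 mm, flat round collar 60 mm across at z = 52 to 58 mm, plain dark round grip 22 mm across at z = 58 to 128 mm (the top). Grasp the grip from above, at about z = 95 mm.
- stand: Fixed grey bracket, base 100x90 mm. Top plate 80x80x6 mm, upper face 62 mm above the table, with a round hole 35 mm across. Origin at the centre of the underside, on the table, straight below the hole's centre, z up. The pointer's collar rests on the upper face, its tip then 10 mm above the table.
- butt_joint: Fixed flat weld sample on the table: two dark plates, each 120x35 mm, side by side on a backing plate. The open gap between them, 8 mm wide and deep, runs along its x axis at y = 0, from x = -60 mm (start: a small 24x30 mm tab sits against this end) to x = +60 mm. Origin at the centre of the underside, plates' top at z = 11 mm. The tee joint nearby is 53 mm high.

How it is judged (in metres and radians):
On the way, in this order (a step that is already met when the one before it is completed fails the run):
1. the tip is at the start of the gap, by the starter tab, within 11 mm of its centre line and at most 13 mm above the plates, upright within 20 degrees, moving slower than 90 mm/s (x of pointer in the frame of butt_joint between -0.059 and -0.041 m and y of pointer in the frame of butt_joint between -0.011 and 0.011 m and z of pointer in the frame of butt_joint between 0.001 and 0.024 m and linear speed of pointer below 0.09 m/s and angle between pointer's own z axis and vertical below 0.35 rad), for 0.15 s.
2. the tip has come slowly along the gap, to a quarter of the way (x of pointer in the frame of butt_joint between -0.034 and -0.016 m and y of pointer in the frame of butt_joint between -0.011 and 0.011 m and z of pointer in the frame of butt_joint between 0.001 and 0.024 m and linear speed of pointer below 0.09 m/s and angle between pointer's own z axis and vertical below 0.35 rad), for 0.15 s.
3. the tip has come slowly along the gap, to the middle (x of pointer in the frame of butt_joint between -0.009 and 0.009 m and y of pointer in the frame of butt_joint between -0.011 and 0.011 m and z of pointer in the frame of butt_joint between 0.001 and 0.024 m and linear speed of pointer below 0.09 m/s and angle between pointer's own z axis and vertical below 0.35 rad), for 0.15 s.
4. the tip has come slowly along the gap, to three quarters of the way (x of pointer in the frame of butt_joint between 0.016 and 0.034 m and y of pointer in the frame of butt_joint between -0.011 and 0.011 m and z of pointer in the frame of butt_joint between 0.001 and 0.024 m and linear speed of pointer below 0.09 m/s and angle between pointer's own z axis and vertical below 0.35 rad), for 0.15 s.
5. the tip has come slowly along the gap to its far end (x of pointer in the frame of butt_joint between 0.041 and 0.059 m and y of pointer in the frame of butt_joint between -0.011 and 0.011 m and z of pointer in the frame of butt_joint between 0.001 and 0.024 m and linear speed of pointer below 0.09 m/s and angle between pointer's own z axis and vertical below 0.35 rad), for 0.15 s.
At the end, for the whole second after the job is handed in: The pointer hangs at rest in the stand again: tip within 18 mm of the line below the hole's centre and 4 to 17 mm above the table (collar on the top plate), axis within about 7 degrees of upright (horizontal distance between pointer and stand below 0.018 m and z of pointer in the frame of stand between 0.004 and 0.017 m and angle between pointer's own z axis and vertical below 0.12 rad and linear speed of pointer below 0.02 m/s); the robot touches nothing.
It fails at once if the pointer presses on the joint with more than 25 N (contact force between pointer and butt_joint above 25 N).
It fails at once if the tip is low over the plates (under 9 mm above their top) and more than 20 mm off the gap (x of pointer in the frame of butt_joint between -0.055 and 0.055 m and z of pointer in the frame of butt_joint below 0.02 m and (y of pointer in the frame of butt_joint between 0.02 and 0.039 m or y of pointer in the frame of butt_joint between -0.039 and -0.02 m)).
It also fails if it takes over 72 s, if anything falls off the work surface, if the arm or the gripper's body presses on something with over 40 N, if the wrist force passes 120 N, or if a joint passes its speed limit or range.

## Working session

There is one attempt and no reset: what is moved stays moved. The work goes in short steps, Python scripts to look and compute and a tool call to move; the robot and the scene stay as the last step left them, time stands still between calls to the robot, and variables do not carry over. Pictures are saved under pics/ and viewed, at most 10 in all, crops included, and the job is handed in when it is done.

Besides the shell and the picture viewer there is one more tool, called after "Request:" as name(argument=value, ...) on one line, values as JSON. play_rows: Moves the arm, as the interface text tells. Its arguments: {"type":"object","properties":{"moves":{"type":"array","items":{"type":"array","items":{"type":"array","items":{"type":"number"}}}},"fingers":{"type":"number"}},"required":["moves"]}

```bash
mkdir -p pics
cat > h.py <<'E'
import numpy as np,cv2
from rig import bot
def ray(c,p):
    R=np.array(c["R"]);t=np.array(c["t"])
    d=R.T@np.array([(p[0]-c["cx"])/c["fx"],(p[1]-c["cy"])/c["fy"],1]);o=-R.T@t
    return o,d
def atz(c,p,z):
    o,d=ray(c,p);return o+d*(z-o[2])/d[2]
def proj(c,X):
    v=np.array(c["R"])@np.array(X)+np.array(c["t"]);return [c["fx"]*v[0]/v[2]+c["cx"],c["fy"]*v[1]/v[2]+c["cy"]]
E
python3 - <<'E'
from h import *
s=bot.read_state();print(s)
for n in("top","side"):
    c=bot.capture(n);cv2.imwrite(f"pics/{n}0.png",c["image"])
    print(n,-np.array(c["R"]).T@np.array(c["t"]),c["fx"])
    for q,z in(("pointer",.01),("stand",0),("butt_joint",0)):
        for f in(bot.pinpoint,bot.silhouettes):
            for r in f(c,q)[:2]:
                print(q,f.__name__,r["confidence"],r["centre"],atz(c,r["centre"],z), r["pixels"].sum() if "pixels" in r else "")
E
```

```text
{'time_s': 0.0, 'joint_positions': array([ 5.62347779e+01,  3.02787682e+01,  8.21560857e+01, -6.01554658e-04,
        6.76883535e+01, -1.02266122e+01]), 'qvel': array([-0.07800788,  0.08465221, -0.03357798,  0.12453417, -0.08236388,
        0.02504413]), 'tau': array([-1.38964402e-03, -4.40049469e+01, -1.76588380e+01,  6.31736079e-02,
        5.82755136e-02, -1.60898462e-04]), 'position': array([0.2491797 , 0.57241961, 0.23557539]), 'tcp_rot': array([[-9.16792536e-01,  3.99362036e-01, -1.18708315e-03],
       [ 3.99363627e-01,  9.16790859e-01, -1.79305023e-03],
       [ 3.72230790e-04, -2.11793290e-03, -9.99997688e-01]]), 'force': array([-0.14542226,  0.26736393, -0.52030967]), 'moment': array([-0.02204017,  0.0125986 , -0.01461013]), 'grasp_force': 0.0, 'opening': 1.001140240834091}
top [0.37348496 0.01724764 1.02095383] 421.83123520601754
pointer call 0.78 [273.9, 218.1] [0.43371668 0.02081804 0.01      ] 
pointer call 0.64 [279.8, 217.0] [0.43614071 0.00661237 0.01      ] 555
stand call 0.66 [280.6, 216.6] [0.43770197 0.00455138 0.        ] 
stand call 0.89 [284.7, 226.1] [ 0.41449791 -0.00499976  0.        ] 1133
butt_joint call 0.57 [389.3, 217.9] [ 0.43041406 -0.25935272  0.        ] 
butt_joint call 0.57 [391.1, 217.4] [ 0.43156159 -0.26377163  0.        ] 1771
side [ 0.14823022 -0.8025132   0.82762423] 426.0380805932664
pointer call 0.88 [278.1, 215.7] [0.43583974 0.01060753 0.01      ] 
stand call 0.71 [281.2, 218.8] [ 4.43433495e-01  5.82377764e-03 -1.11022302e-16] 
stand call 0.86 [278.0, 213.7] [0.44179737 0.02843542 0.        ] 1017
butt_joint call 0.85 [313.4, 290.4] [ 0.43402359 -0.25084722  0.        ]
```

Run:
```python
import cv2
a=cv2.imread("pics/top0.png")[150:290,230:440];b=cv2.imread("pics/side0.png")[150:340,200:400]
cv2.imwrite("pics/a.png",cv2.resize(a,None,fx=3.8,fy=3.8,interpolation=2));cv2.imwrite("pics/b.png",cv2.resize(b,None,fx=3,fy=3,interpolation=2))
```

```text
(no output)
```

View pics/a.png

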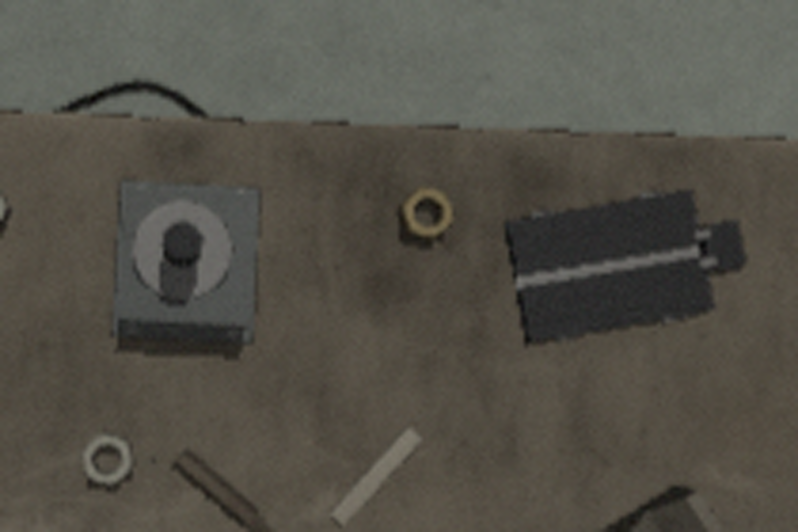

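View pics/b.png

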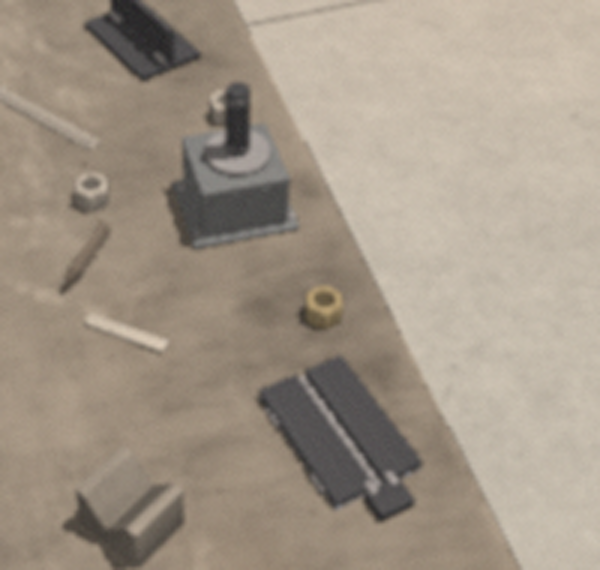

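Run:
```python
from h import *
T=bot.capture("top");S=bot.capture("side")
t=lambda x,y:(x/3.8+230-.4,y/3.8+150-.4); s=lambda x,y:(x/3+200-.4,y/3+150-.4)
for n,c,p,z in[("gripT",T,t(182,240),.138),("collT",T,t(182,250),.068),("gripS",S,s(237,88),.138),("collS",S,s(240,153),.068),
 ("jT",T,t(610,265.75),.011),("jS",S,s(340.5,431),.011),("gap farT",T,t(516,283),.011),("gap startT",T,t(700,252),.011),("gap farS",S,s(302,378),.011),("gap startS",S,s(377,483),.011),
 ("plateTL",T,t(507,221),.011),("TR",T,t(692,191),.011),("BR",T,t(714,308),.011),("BL",T,t(527,343),.011)]: print(n,atz(c,p,z)[:2].round(4))
print(bot.search_frame(T,"butt_joint")[:1],[r for r in bot.pinpoint(S,"butt_joint")[:1]])
r=bot.silhouettes(T,"butt_joint")
if r: 
  m=cv2.morphologyEx(r[0]["pixels"].astype(np.uint8),cv2.MORPH_OPEN,np.ones((15,15)));print(cv2.minAreaRect(cv2.findNonZero(m)))
```

```text
gripT [0.4372 0.0127]
collT [0.4363 0.0124]
gripS [0.4375 0.0137]
collS [0.4387 0.0075]
jT [ 0.4258 -0.2582]
jS [ 0.4264 -0.2655]
gap farT [ 0.4159 -0.1984]
gap startT [ 0.4337 -0.3155]
gap farS [ 0.417  -0.2071]
gap startS [ 0.434  -0.3185]
plateTL [ 0.4552 -0.1939]
TR [ 0.4725 -0.3119]
BR [ 0.3981 -0.3231]
BL [ 0.378  -0.2042]
[{'centre': [391.2, 219.1], 'confidence': 0.58}] [{'centre': [310.9, 294.5], 'confidence': 0.58}]
((390.2769470214844, 219.45059204101562), (33.611167907714844, 52.3504524230957), 79.87532806396484)
```

Request:
play_rows(moves=[[[-15,-17,0,0,0,0],[-26,-29,0,0,0,0],[-28,-31,0,0,0,0],[-28,-31,0,0,0,0],[-28,-31,0,0,0,0]]], fingers=1)

```text
time_s: 1.45
position: [0.309, 0.3943, 0.2367]
tcp_rot: [[-0.917, 0.399, 0.001], [0.399, 0.917, 0.0], [-0.0, 0.001, -1.0]]
force: [0.5, -0.1, -0.4]
opening: 1.003
grasp_force: 0.0
```

Request:
play_rows(moves=[[[-28,-31,0,0,0,0],[-28,-31,0,0,0,0],[-28,-31,0,0,0,0],[-28,-31,0,0,0,0],[-28,-31,0,0,0,0]]])

```text
time_s: 1.95
position: [0.3756, 0.1961, 0.2369]
tcp_rot: [[-0.917, 0.399, 0.001], [0.399, 0.917, 0.0], [-0.001, 0.001, -1.0]]
force: [0.6, 0.3, 0.5]
opening: 1.002
grasp_force: 0.0
```

Request:
play_rows(moves=[[[-28,-31,0,0,0,0],[-28,-31,0,0,0,0],[-28,-31,0,0,0,0],[-28,-31,0,0,0,0],[-19,-20,0,0,0,0]]])

```text
time_s: 2.45
position: [0.4389, 0.0106, 0.237]
tcp_rot: [[-0.916, 0.401, 0.002], [0.401, 0.916, -0.001], [-0.002, -0.0, -1.0]]
force: [0.2, -0.5, 0.4]
opening: 0.999
grasp_force: 0.0
```

Request:
play_rows(moves=[[[0,0,0,0,0,0],[0,0,0,0,0,0],[0,0,0,0,0,0]]])

```text
time_s: 2.75
position: [0.4369, 0.0142, 0.2364]
tcp_rot: [[-0.917, 0.399, -0.001], [0.399, 0.917, 0.001], [0.001, 0.0, -1.0]]
force: [-0.4, 0.4, 0.9]
opening: 0.998
grasp_force: 0.0
```

Request:
play_rows(moves=[[[0,-1,15,0,0,0],[0,0,22,0,0,0],[0,0,22,0,0,0],[0,0,22,0,0,0],[0,0,20,0,0,0]]])

```text
time_s: 3.25
position: [0.4366, 0.0139, 0.1349]
tcp_rot: [[-0.918, 0.397, -0.0], [0.397, 0.918, 0.0], [0.0, 0.0, -1.0]]
force: [0.6, -2.0, 0.0]
opening: 1.0
grasp_force: 0.0
```

Request:
play_rows(moves=[[[0,0,15,0,0,0],[0,0,12,0,0,0],[0,0,8,0,0,0],[0,0,0,0,0,0],[0,0,0,0,0,0]]])

```text
time_s: 3.75
position: [0.4373, 0.0129, 0.1008]
tcp_rot: [[-0.917, 0.398, 0.0], [0.398, 0.917, 0.0], [-0.0, 0.0, -1.0]]
force: [-0.0, -0.5, -0.8]
opening: 1.001
grasp_force: 0.0
```

Run:
```python
from h import *
c=bot.capture("side");a=c["image"][120:270,200:360];cv2.imwrite("pics/c.png",cv2.resize(a,None,fx=4,fy=4,interpolation=2))
```

```text
(no output)
```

View pics/c.png

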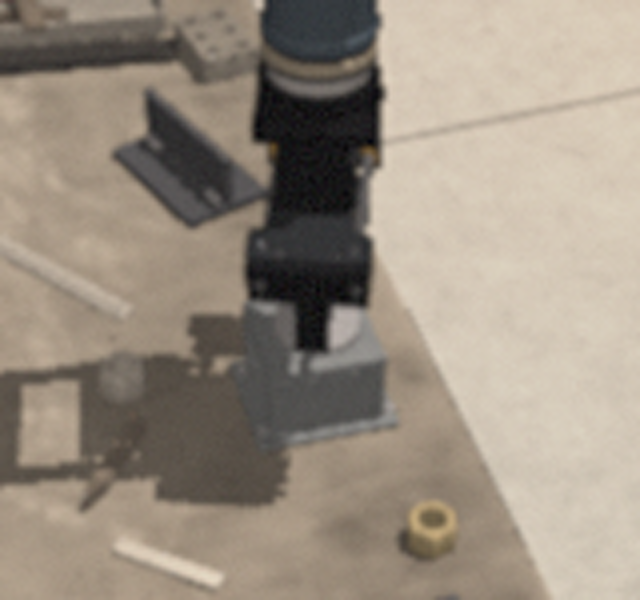

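The gripper straddles the pointer: the near finger is at about (312,330) in the crop, in front of the collar. Closing now.

Request:
play_rows(moves=[[[0,0,0,0,0,0],[0,0,0,0,0,0],[0,0,0,0,0,0],[0,0,0,0,0,0],[0,0,0,0,0,0]]], fingers=-1)

```text
time_s: 4.3
position: [0.4373, 0.0123, 0.1007]
tcp_rot: [[-0.917, 0.399, 0.0], [0.399, 0.917, -0.0], [-0.0, 0.0, -1.0]]
force: [-0.2, 0.1, -0.2]
opening: 0.631
grasp_force: 0.0
```

Request:
play_rows(moves=[[[0,0,0,0,0,0],[0,0,0,0,0,0],[0,0,0,0,0,0],[0,0,0,0,0,0],[0,0,0,0,0,0]]])

```text
time_s: 4.8
position: [0.4374, 0.0124, 0.1005]
tcp_rot: [[-0.917, 0.399, 0.0], [0.399, 0.917, 0.0], [-0.0, 0.0, -1.0]]
force: [0.3, 0.1, -1.0]
opening: 0.246
grasp_force: 30.0
```

Request:
play_rows(moves=[[[0,0,-8,0,0,0],[0,0,-18,0,0,0],[0,0,-22,0,0,0],[0,0,-22,0,0,0],[0,0,-20,0,0,0]]])

```text
time_s: 5.3
position: [0.437, 0.0124, 0.1919]
tcp_rot: [[-0.917, 0.399, 0.0], [0.399, 0.917, -0.0], [-0.0, -0.0, -1.0]]
force: [-0.1, -1.2, -1.3]
opening: 0.248
grasp_force: 30.0
```

Request:
play_rows(moves=[[[0,0,0,0,0,0],[-5,-12,0,0,0,0],[-5,-12,0,0,0,0],[-11,-26,0,0,0,0],[-11,-26,0,0,0,0]]])

```text
time_s: 5.8
position: [0.4354, -0.0715, 0.1894]
tcp_rot: [[-0.917, 0.399, -0.002], [0.399, 0.917, 0.001], [0.003, -0.0, -1.0]]
force: [0.5, -0.0, -1.2]
opening: 0.246
grasp_force: 30.0
```

Request:
play_rows(moves=[[[-11,-26,0,0,0,0],[-11,-26,0,0,0,0],[-11,-26,0,0,0,0],[-11,-26,0,0,0,0],[-11,-26,0,0,0,0]]])

```text
time_s: 6.3
position: [0.4335, -0.2132, 0.1891]
tcp_rot: [[-0.916, 0.401, -0.002], [0.401, 0.916, 0.002], [0.003, 0.001, -1.0]]
force: [0.7, 0.6, -1.8]
opening: 0.246
grasp_force: 30.0
```

Request:
play_rows(moves=[[[-11,-26,0,0,0,0],[-11,-26,0,0,0,0],[-11,-26,0,0,0,0],[-5,-12,0,0,0,0],[-2,-5,0,0,0,0]]])

```text
time_s: 6.8
position: [0.4326, -0.3158, 0.1894]
tcp_rot: [[-0.916, 0.402, -0.001], [0.402, 0.916, 0.001], [0.002, 0.001, -1.0]]
force: [1.0, -0.8, -0.7]
opening: 0.248
grasp_force: 30.0
```

Request:
play_rows(moves=[[[0,0,10,0,0,0],[0,0,15,0,0,0],[0,0,10,0,0,0],[0,0,5,0,0,0],[0,0,0,0,0,0]]])

```text
time_s: 7.3
position: [0.4331, -0.313, 0.1496]
tcp_rot: [[-0.917, 0.399, -0.002], [0.399, 0.917, 0.002], [0.002, 0.001, -1.0]]
force: [0.0, -0.8, -1.4]
opening: 0.245
grasp_force: 30.0
```

Run:
```python
from h import *
s=bot.read_state();p=s["position"];print(p,s["grasp_force"])
tip=p+s["tcp_rot"][:,2]*.0905
P={}
for n in("top","side"):
    c=bot.capture(n);im=c["image"].copy()
    print(n,"tip proj",proj(c,tip),"start",proj(c,[.4339,-.3148,.011]),[ (r["centre"],r["confidence"]) for r in bot.pinpoint(c,"pointer")[:2]])
    x,y=(340,150) if n=="top" else (240,200)
    P[n]=cv2.resize(im[y:y+140,x:x+130],None,fx=3,fy=3,interpolation=2)
cv2.imwrite("pics/d.png",np.hstack([P["top"],P["side"]]))
```

```text
[ 0.43313488 -0.31303296  0.14957611] 29.999880739487708
top tip proj [np.float64(419.5058700429413), np.float64(214.87083542406012)] start [np.float64(413.49941308909536), np.float64(215.81841231458702)] []
side tip proj [np.float64(325.56908830514647), np.float64(296.03721180787943)] start [np.float64(324.55384429667873), np.float64(309.30020061499715)] [([324.9, 296.1], 0.68)]
```

View pics/d.png

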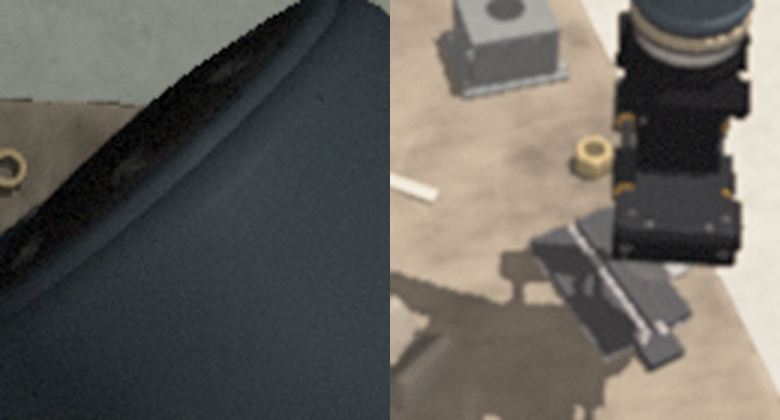

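The side view shows the gripper with a bit of collar at about (678,270), and the joint clear below it. I can't see the tip at this scale, so I'll zoom in with the expected points marked.

Run:
```python
from h import *
s=bot.read_state();p=s["position"];tip=p+s["tcp_rot"][:,2]*.0905
c=bot.capture("side");im=c["image"];x0,y0,k=285,255,7
z=cv2.resize(im[y0:y0+75,x0:x0+85],None,fx=k,fy=k,interpolation=2)
z=cv2.convertScaleAbs(z,alpha=1.6)
for X,col in[(tip,(0,0,255)),(tip+[0,0,.055],(0,255,255)),([.4339,-.3148,.011],(0,255,0)),([.4172,-.2062,.011],(0,255,0))]:
    q=proj(c,X);print(q);cv2.circle(z,(int((q[0]-x0+.5)*k),int((q[1]-y0+.5)*k)),3,col,-1)
cv2.imwrite("pics/e.png",z)
T=bot.capture("top")
for n,c,zz in(("top",T,.062),("side",c,.062)): print(n,[(r["confidence"],atz(c,r["centre"],0)[:2]) for r in bot.pinpoint(c,"stand")[:1]])
```

```text
[np.float64(326.3413733769132), np.float64(296.0903025592268)]
[np.float64(328.517737356078), np.float64(280.40677679024975)]
[np.float64(324.55384429667873), np.float64(309.30020061499715)]
[np.float64(300.18487523415024), np.float64(275.2905763423247)]
top [(0.97, array([0.43463885, 0.01066419]))]
side [(0.68, array([0.4376182 , 0.01984574]))]
```

View pics/e.png

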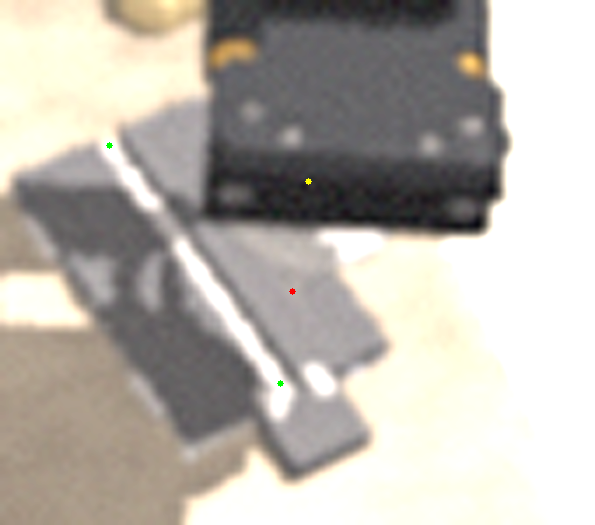

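The pointer network puts the tip at (324.9,296.1), and I predicted (325.6,296.0). The gap ends in the picture also agree with my line, to about 2 mm. Next I'll lower the tip to about 5 mm above the plates at the start end.

Request:
play_rows(moves=[[[-1,0,7,0,0,0],[0,0,9,0,0,0],[0,0,9,0,0,0],[0,0,7,0,0,0],[0,0,6,0,0,0]]])

```text
time_s: 8.2
position: [0.4341, -0.3144, 0.1114]
tcp_rot: [[-0.917, 0.399, -0.001], [0.399, 0.917, 0.001], [0.001, 0.001, -1.0]]
force: [0.4, 0.2, -0.9]
opening: 0.248
grasp_force: 30.0
```

Request:
play_rows(moves=[[[0,0,4,0,0,0],[0,0,1,0,0,0],[0,0,0,0,0,0],[0,0,0,0,0,0],[0,0,0,0,0,0]]])

```text
time_s: 8.7
position: [0.4346, -0.3149, 0.1079]
tcp_rot: [[-0.917, 0.399, 0.001], [0.399, 0.917, -0.001], [-0.001, -0.0, -1.0]]
force: [-0.2, 0.4, -0.8]
opening: 0.245
grasp_force: 30.0
```

Run:
```python
from h import *
s=bot.read_state();p=s["position"];tip=p+s["tcp_rot"][:,2]*.0905;print(tip,s["force"])
c=bot.capture("side");im=c["image"];x0,y0,k=285,255,7
print(proj(c,tip),[(r["centre"],r["confidence"]) for r in bot.pinpoint(c,"pointer")[:2]])
z=cv2.convertScaleAbs(cv2.resize(im[y0:y0+75,x0:x0+85],None,fx=k,fy=k,interpolation=2),alpha=1.6)
cv2.imwrite("pics/f.png",z)
```

```text
[ 0.43467577 -0.31494487  0.01740024] [-0.18986313  0.37574445 -0.78531667]
[np.float64(325.12352086280083), np.float64(307.6185745177718)] [([324.4, 307.9], 0.59), ([275.6, 218.6], 0.38)]
```

View pics/f.png

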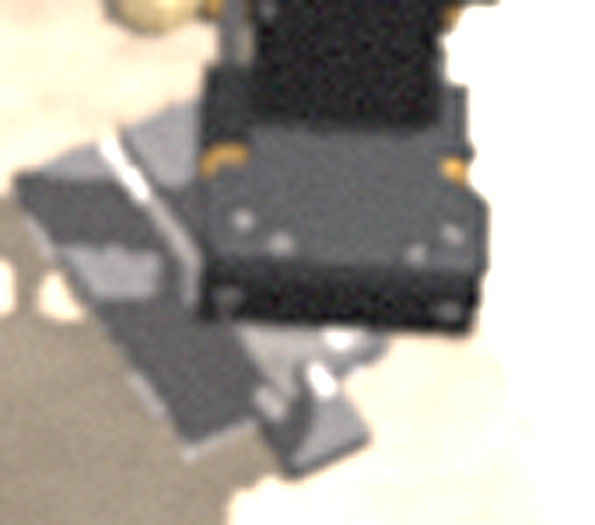

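The tip is at about pixel (324.4,307.9), on the gap at the tab end. There is no contact force, so I'll start the slow sweep.

Request:
play_rows(moves=[[[0.8,1.2,0.5,0,0,0],[1.3,2.1,0.5,0,0,0],[1.3,2.1,0.5,0,0,0],[1.3,2.1,0,0,0,0],[1.3,2.1,0,0,0,0]]])

```text
time_s: 9.3
position: [0.4327, -0.3031, 0.106]
tcp_rot: [[-0.917, 0.399, -0.0], [0.399, 0.917, 0.0], [0.0, 0.0, -1.0]]
force: [0.2, -0.4, -1.1]
opening: 0.246
grasp_force: 30.0
```

Request:
play_rows(moves=[[[1.3,2.1,0,0,0,0],[1.3,2.1,0,0,0,0],[1.3,2.1,0,0,0,0],[1.3,2.1,0,0,0,0],[1.3,2.1,0,0,0,0]]])

```text
time_s: 9.8
position: [0.431, -0.2911, 0.1061]
tcp_rot: [[-0.917, 0.399, 0.0], [0.399, 0.917, -0.0], [-0.0, -0.0, -1.0]]
force: [0.3, 0.1, -1.4]
opening: 0.249
grasp_force: 30.0
```

Request:
play_rows(moves=[[[1.3,2.1,0,0,0,0],[1.3,2.1,0,0,0,0],[1.3,2.1,0,0,0,0],[1.3,2.1,0,0,0,0],[1.3,2.1,0,0,0,0]]])

```text
time_s: 10.3
position: [0.4292, -0.2788, 0.1061]
tcp_rot: [[-0.917, 0.399, 0.0], [0.399, 0.917, 0.0], [-0.0, 0.0, -1.0]]
force: [-0.1, 0.1, -0.8]
opening: 0.246
grasp_force: 30.0
```

Request:
play_rows(moves=[[[1.3,2.1,0,0,0,0],[1.3,2.1,0,0,0,0],[1.3,2.1,0,0,0,0],[1.3,2.1,0,0,0,0],[1.3,2.1,0,0,0,0]]])

```text
time_s: 10.8
position: [0.4274, -0.2666, 0.1061]
tcp_rot: [[-0.917, 0.399, 0.0], [0.399, 0.917, -0.0], [-0.0, -0.0, -1.0]]
force: [-0.2, 0.5, -1.7]
opening: 0.244
grasp_force: 30.0
```

Run:
```python
from h import *
s=bot.read_state();tip=s["position"]+s["tcp_rot"][:,2]*.0905
d=tip[:2]-[.4257,-.2605];print(tip,"along",d@[-.152,.988],"off",d@[-.988,-.152],s["force"])
c=bot.capture("side");print(proj(c,tip),[(r["centre"],r["confidence"]) for r in bot.pinpoint(c,"pointer")[:2]])
```

```text
[ 0.4274457  -0.26664723  0.0155567 ] along -0.006338811576687746 off -0.000790371922490544 [-0.23179595  0.53319273 -1.73763299]
[np.float64(313.8204799829), np.float64(292.338550490664)] [([315.0, 294.9], 0.63)]
```

Request:
play_rows(moves=[[[1.3,2.1,0,0,0,0],[1.3,2.1,0,0,0,0],[1.3,2.1,0,0,0,0],[1.3,2.1,0,0,0,0],[1.3,2.1,0,0,0,0]]])

```text
time_s: 11.4
position: [0.4256, -0.2543, 0.1061]
tcp_rot: [[-0.917, 0.399, -0.0], [0.399, 0.917, 0.0], [0.0, 0.0, -1.0]]
force: [-0.5, -0.2, -1.2]
opening: 0.247
grasp_force: 30.0
```

Request:
play_rows(moves=[[[1.3,2.1,0,0,0,0],[1.3,2.1,0,0,0,0],[1.3,2.1,0,0,0,0],[1.3,2.1,0,0,0,0],[1.3,2.1,0,0,0,0]]])

```text
time_s: 11.9
position: [0.4239, -0.2422, 0.106]
tcp_rot: [[-0.917, 0.399, 0.0], [0.399, 0.917, -0.0], [-0.0, 0.0, -1.0]]
force: [-0.4, 0.5, -1.1]
opening: 0.246
grasp_force: 30.0
```

Request:
play_rows(moves=[[[1.3,2.1,0,0,0,0],[1.3,2.1,0,0,0,0],[1.3,2.1,0,0,0,0],[1.3,2.1,0,0,0,0],[1.3,2.1,0,0,0,0]]])

```text
time_s: 12.4
position: [0.4221, -0.23, 0.1061]
tcp_rot: [[-0.917, 0.399, -0.0], [0.399, 0.917, 0.0], [0.0, -0.0, -1.0]]
force: [0.1, 0.4, -1.0]
opening: 0.248
grasp_force: 30.0
```

Request:
play_rows(moves=[[[1.3,2.1,0,0,0,0],[1.3,2.1,0,0,0,0],[1.3,2.1,0,0,0,0],[1.3,2.1,0,0,0,0],[1.3,2.1,0,0,0,0]]])

```text
time_s: 12.9
position: [0.4204, -0.2177, 0.1061]
tcp_rot: [[-0.917, 0.399, -0.0], [0.399, 0.917, -0.0], [0.0, -0.0, -1.0]]
force: [0.8, 0.2, -1.1]
opening: 0.25
grasp_force: 30.0
```

Request:
play_rows(moves=[[[1.3,2.1,0,0,0,0],[1.3,2.1,0,0,0,0],[1.3,2.1,0,0,0,0],[1.3,2.1,0,0,0,0],[1.3,2.1,0,0,0,0]]])

```text
time_s: 13.4
position: [0.4186, -0.2055, 0.1061]
tcp_rot: [[-0.917, 0.399, -0.0], [0.399, 0.917, -0.0], [0.0, -0.0, -1.0]]
force: [-0.5, 0.2, -1.8]
opening: 0.24
grasp_force: 30.0
```

Run:
```python
from h import *
s=bot.read_state();tip=s["position"]+s["tcp_rot"][:,2]*.0905
d=tip[:2]-[.4257,-.2605];print(tip,"along",d@[-.152,.988],"off",d@[-.988,-.152],s["force"])
c=bot.capture("side");print(proj(c,tip),[(r["centre"],r["confidence"]) for r in bot.pinpoint(c,"pointer")[:2]])
im=c["image"];x0,y0,k=265,235,6
z=cv2.convertScaleAbs(cv2.resize(im[y0:y0+95,x0:x0+105],None,fx=k,fy=k,interpolation=2),alpha=1.5);cv2.imwrite("pics/g.png",z)
```

```text
[ 0.4186139  -0.20553186  0.01555555] along 0.055385608724943684 off -0.0013540953608390527 [-0.45817225  0.21779074 -1.78856549]
[np.float64(300.70567588720115), np.float64(273.74818196860724)] [([302.6, 273.2], 0.65)]
```

View pics/g.png

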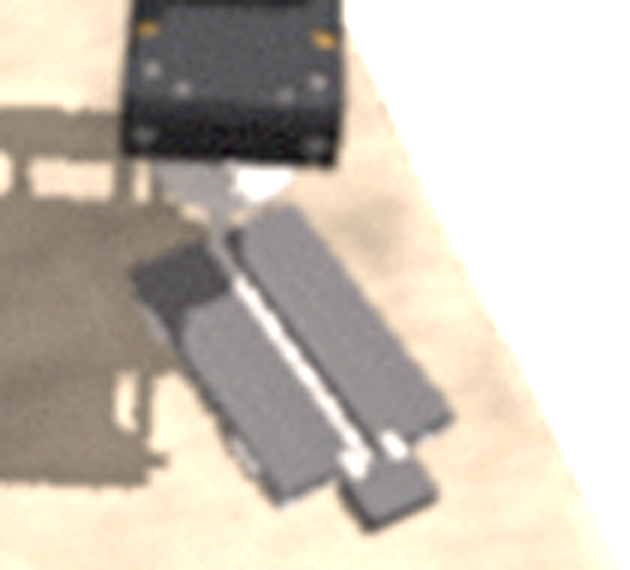

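The cone tip shows in the gap at the far end, at crop (217,230). Now I'll lift and carry it back to the stand.

Request:
play_rows(moves=[[[0,0,-10,0,0,0],[0,0,-18,0,0,0],[0,0,-22,0,0,0],[0,0,-22,0,0,0],[0,0,-18,0,0,0]]])

```text
time_s: 14.0
position: [0.4189, -0.206, 0.1979]
tcp_rot: [[-0.917, 0.399, 0.001], [0.399, 0.917, -0.001], [-0.002, -0.001, -1.0]]
force: [-0.3, -0.7, -2.0]
opening: 0.244
grasp_force: 30.0
```

Request:
play_rows(moves=[[[0,0,0,0,0,0],[4,11,0,0,0,0],[7,20,0,0,0,0],[8,24,0,0,0,0],[8,24,0,0,0,0]]])

```text
time_s: 14.5
position: [0.4243, -0.1206, 0.1948]
tcp_rot: [[-0.916, 0.4, -0.003], [0.4, 0.916, 0.002], [0.003, 0.001, -1.0]]
force: [-0.3, -0.4, -0.9]
opening: 0.245
grasp_force: 30.0
```

Request:
play_rows(moves=[[[8,24,0,0,0,0],[8,24,0,0,0,0],[8,24,0,0,0,0],[8,24,0,0,0,0],[8,20,0,0,0,0]]])

```text
time_s: 15.0
position: [0.4337, 0.002, 0.1948]
tcp_rot: [[-0.917, 0.399, -0.003], [0.399, 0.917, 0.001], [0.004, -0.0, -1.0]]
force: [0.2, -0.4, -1.2]
opening: 0.243
grasp_force: 30.0
```

Request:
play_rows(moves=[[[4,11,0,0,0,0],[0,0,0,0,0,0],[0,0,0,0,0,0],[0,0,0,0,0,0],[0,0,0,0,0,0]]])

```text
time_s: 15.5
position: [0.4359, 0.0107, 0.196]
tcp_rot: [[-0.916, 0.401, -0.0], [0.401, 0.916, -0.0], [-0.0, -0.0, -1.0]]
force: [0.3, -0.8, -0.7]
opening: 0.245
grasp_force: 30.0
```

Run:
```python
from h import *
s=bot.read_state();tip=s["position"]+s["tcp_rot"][:,2]*.0905
print(tip,s["tcp_rot"].T@(np.array([.436,.0118,.1015])-s["position"])*1000)
c=bot.capture("side");print(proj(c,tip),[(r["centre"],r["confidence"]) for r in bot.pinpoint(c,"pointer")[:2]])
im=c["image"];x0,y0,k=230,140,6
z=cv2.convertScaleAbs(cv2.resize(im[y0:y0+95,x0:x0+105],None,fx=k,fy=k,interpolation=2),alpha=1.5);cv2.imwrite("pics/i.png",z)
```

```text
[0.43592542 0.0106819  0.10549155] [ 0.37981106  1.05491705 94.49137755]
[np.float64(278.3279905637353), np.float64(189.39202192959027)] [([278.7, 187.8], 0.76)]
```

View pics/i.png

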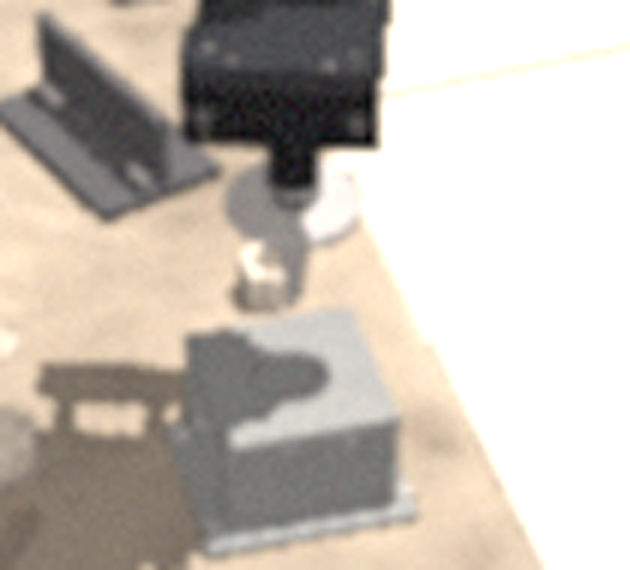

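The pointer hangs upright above the stand, with its tip near crop (290,300). The pose matches where I picked it up, so I'll lower it.

Request:
play_rows(moves=[[[0,1,10,0,0,0],[0,0,15,0,0,0],[0,0,10,0,0,0],[0,0,7,0,0,0],[0,0,7,0,0,0]]])

```text
time_s: 16.1
position: [0.4362, 0.0124, 0.1463]
tcp_rot: [[-0.917, 0.399, -0.0], [0.399, 0.917, 0.0], [0.0, -0.0, -1.0]]
force: [0.6, -0.8, -1.2]
opening: 0.244
grasp_force: 30.0
```

Request:
play_rows(moves=[[[0,0,7,0,0,0],[0,0,8,0,0,0],[0,0,8,0,0,0],[0,0,7,0,0,0],[0,0,5,0,0,0]]])

```text
time_s: 16.6
position: [0.4361, 0.0124, 0.1114]
tcp_rot: [[-0.917, 0.399, -0.0], [0.399, 0.917, 0.0], [0.0, -0.0, -1.0]]
force: [-0.1, -0.2, -0.4]
opening: 0.248
grasp_force: 30.0
```

Request:
play_rows(moves=[[[0,0,4,0,0,0],[0,0,3,0,0,0],[0,0,2,0,0,0],[0,0,1,0,0,0],[0,0,0,0,0,0]]])

```text
time_s: 17.1
position: [0.4363, 0.0124, 0.1021]
tcp_rot: [[-0.917, 0.399, 0.0], [0.399, 0.917, -0.0], [-0.0, 0.0, -1.0]]
force: [0.1, 0.1, -0.9]
opening: 0.247
grasp_force: 30.0
```

Request:
play_rows(moves=[[[0,0,0.6,0,0,0],[0,0,0.6,0,0,0],[0,0,0,0,0,0],[0,0,0,0,0,0]]])

```text
time_s: 17.5
position: [0.4362, 0.0124, 0.1009]
tcp_rot: [[-0.917, 0.399, 0.0], [0.399, 0.917, -0.0], [-0.0, -0.0, -1.0]]
force: [0.1, 0.3, -1.5]
opening: 0.246
grasp_force: 30.0
```

Request:
play_rows(moves=[[[0,0,0,0,0,0],[0,0,0,0,0,0],[0,0,0,0,0,0],[0,0,0,0,0,0],[0,0,0,0,0,0]]], fingers=1)

```text
time_s: 18.0
position: [0.4362, 0.0124, 0.1009]
tcp_rot: [[-0.917, 0.399, 0.0], [0.399, 0.917, -0.0], [-0.0, -0.0, -1.0]]
force: [-0.6, 0.1, -0.2]
opening: 0.619
grasp_force: 0.0
```

Request:
play_rows(moves=[[[0,0,0,0,0,0],[0,0,0,0,0,0],[0,0,0,0,0,0],[0,0,0,0,0,0],[0,0,0,0,0,0]]])

```text
time_s: 18.5
position: [0.4362, 0.0124, 0.1008]
tcp_rot: [[-0.917, 0.399, 0.0], [0.399, 0.917, -0.0], [-0.0, 0.0, -1.0]]
force: [-0.5, 0.3, 0.6]
opening: 0.982
grasp_force: 0.0
```

Request:
play_rows(moves=[[[0,0,-8,0,0,0],[0,0,-15,0,0,0],[0,0,-20,0,0,0],[0,0,-20,0,0,0],[0,0,-20,0,0,0]]])

```text
time_s: 19.0
position: [0.436, 0.0125, 0.1851]
tcp_rot: [[-0.917, 0.399, 0.0], [0.399, 0.917, -0.0], [-0.0, 0.0, -1.0]]
force: [0.5, -0.4, -0.2]
opening: 0.998
grasp_force: 0.0
```

Request:
play_rows(moves=[[[0,0,-30,0,0,0],[0,0,-20,0,0,0],[-10,30,0,0,0,0],[10,40,0,0,0,0],[10,40,0,0,0,0]]])

```text
time_s: 19.5
position: [0.4716, 0.118, 0.2349]
tcp_rot: [[-0.916, 0.401, 0.002], [0.401, 0.916, -0.0], [-0.001, 0.001, -1.0]]
force: [0.8, -0.4, -0.8]
opening: 0.998
grasp_force: 0.0
```

Request:
play_rows(moves=[[[10,40,0,0,0,0],[10,40,0,0,0,0],[0,0,0,0,0,0],[0,0,0,0,0,0],[0,0,0,0,0,0]]])

```text
time_s: 20.0
position: [0.484, 0.1977, 0.2339]
tcp_rot: [[-0.917, 0.4, -0.001], [0.4, 0.917, -0.001], [0.0, -0.001, -1.0]]
force: [0.0, 0.1, -0.2]
opening: 0.999
grasp_force: 0.0
```

Run:
```python
from h import *
P=[]
for n,z0 in(("side",(235,150)),("top",(235,165))):
    c=bot.capture(n);x0,y0=z0
    print(n,[(r["centre"],r["confidence"],atz(c,r["centre"],.01)) for r in bot.pinpoint(c,"pointer")[:1]])
    P.append(cv2.convertScaleAbs(cv2.resize(c["image"][y0:y0+90,x0:x0+90],None,fx=4.4,fy=4.4,interpolation=2),alpha=1.4))
cv2.imwrite("pics/j.png",np.hstack(P))
```

```text
side [([278.7, 215.8], 0.85, array([0.43729038, 0.00968466, 0.01      ]))]
top []
```

View pics/j.png

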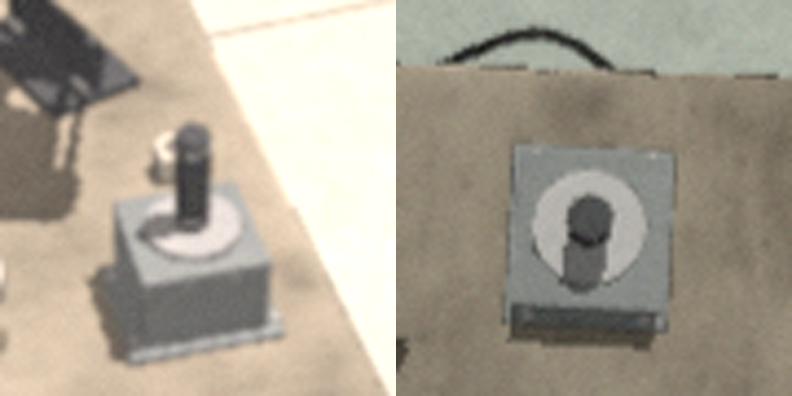

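The pointer hangs upright with its collar flat on the stand, at side crop (193,220) and top crop (589,225). The arm is clear of everything.

```bash
python3 -c "
from rig import bot
print(bot.hand_in())"
```

```text
the job is handed in; nothing more can be done
None
```

I traced the whole butt-joint gap with the pointer at about 2.5 cm/s, hung it back upright in its stand, let go and handed the job in; no verdict came back.

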